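Tighten a culture chamber's cover in star order

TASK

Tighten the cover of the culture chamber with its four wing knobs, turning them clockwise in star order (in each pass, after the first knob go to the one opposite, then do the other two) and in two passes: first bring every knob's black pointer into its yellow band, and only when all four are there bring every pointer on into its green band, never into the red. Leave all four knobs tight, not backed off, let go of them, and do not disturb the dish on the cover or the other things on the bench.

Things in the scene. Friction and masses are not known exactly. Their poses are not given: they have to be found in the camera images.
- chamber: Fixed round culture chamber, dark metal cover 260 mm across, its flat top 80 mm above the table. Origin: centre of the underside. Four wing knobs on a circle of radius 85 mm: knob1 at the chamber's +x, knob2 +y, knob3 -x, knob4 -y (1 and 3 opposite, 2 and 4 opposite). Round each, on the cover, a flat white scale 28 to 40 mm out: grey zero mark outward, then clockwise yellow, green, red
- knob1 (a point): Wing knob 1, centre of its blue grip bar: 48 mm long (x), 12 thick (y), 22 high (z up). This centre is 122 mm above the table once the knob bites, up to 1 mm more before. Hub 20 mm wide below it; white collar 42 mm wide, its top 90 mm above the table
- knob2 (a point): Wing knob 2, as knob 1. Each knob at first runs freely clockwise (seen from above, about 0.03 N m) for an unknown 0.2 to 0.7 rad, sinking 1 mm per rad, then bites: from there it needs about 0.3 N m and takes its collar along. It stays where it is left
- knob3 (a point): Wing knob 3, as knob 1. Turned back anticlockwise, any knob comes loose and rises again, while its collar stays
- knob4 (a point): Wing knob 4, as knob 1. In each pass one grasp of a knob is enough (at most 1.2 rad of turn)
- tension1 (a joint): Pointer of knob 1: turn in rad of its white collar with black pointer, clockwise positive, 0 at the grey mark. It stands still while the knob runs freely and turns with the knob once that bites. Yellow band 0.2 to 0.65, green 0.85 to 1.25, red from 1.35
- tension2 (a joint): Pointer of knob 2: turn in rad of its white collar with black pointer, clockwise positive, 0 at the grey mark. As tension1
- tension3 (a joint): Pointer of knob 3: turn in rad of its white collar with black pointer, clockwise positive, 0 at the grey mark. As tension1
- tension4 (a joint): Pointer of knob 4: turn in rad of its white collar with black pointer, clockwise positive, 0 at the grey mark. As tension1
- dish: Bystander: closed clear culture dish, 58 mm across, 12 mm high, lying on the middle of the cover between the knobs. Origin: centre of its underside
- media: Bystander: glass bottle with orange cap, 68 mm across, 150 mm high. Origin: centre of its underside
- tipbox: Bystander: open blue box, 85 x 120 x 50 mm. Origin: centre of its underside
- beaker: Bystander: clear beaker, 70 mm across, 90 mm high. Origin: centre of its underside
- spareknob: Bystander: a spare blue wing knob lying on the table, 75 mm long. Origin: under the bar
- oring: Bystander: orange ring, 90 mm across, 6 mm high. Origin: centre of its underside
- driver: Bystander: screwdriver lying on the table

How it is judged:
On the way, in this order (a step that is already met when the one before it is completed fails the run):
1. first pass: two opposite pointers are in their yellow bands (((value of joint tension1 between 0.2 and 0.65 rad and value of joint tension3 between 0.2 and 0.65 rad) or (value of joint tension2 between 0.2 and 0.65 rad and value of joint tension4 between 0.2 and 0.65 rad))), for 0.1 s.
2. first pass done: all four pointers are in their yellow bands (value of joint tension1 between 0.2 and 0.65 rad and value of joint tension2 between 0.2 and 0.65 rad and value of joint tension3 between 0.2 and 0.65 rad and value of joint tension4 between 0.2 and 0.65 rad), for 0.1 s.
3. second pass: two opposite pointers are in their green bands (((value of joint tension1 between 0.85 and 1.25 rad and value of joint tension3 between 0.85 and 1.25 rad) or (value of joint tension2 between 0.85 and 1.25 rad and value of joint tension4 between 0.85 and 1.25 rad))), for 0.1 s.
At the end, for the whole second after the job is handed in: All four pointers stand in their green bands (0.85 to 1.25 rad) and every knob is still screwed down tight (its bar within 0.4 mm of its seated height of 122 mm, that is not backed off by more than about 0.4 rad) (value of joint tension1 between 0.85 and 1.25 rad and value of joint tension2 between 0.85 and 1.25 rad and value of joint tension3 between 0.85 and 1.25 rad and value of joint tension4 between 0.85 and 1.25 rad and z of each of knob1, knob2, knob3, knob4 in the frame of chamber below 0.1224 m); the robot touches nothing.
It fails at once if in the first pass two neighbouring knobs are tightened (past 0.12 rad) before either of the others ((value of joint each of tension1, tension2 above 0.12 rad and value of joint each of tension3, tension4 below 0.12 rad) or (value of joint each of tension2, tension3 above 0.12 rad and value of joint each of tension4, tension1 below 0.12 rad) or (value of joint each of tension3, tension4 above 0.12 rad and value of joint each of tension1, tension2 below 0.12 rad) or (value of joint each of tension4, tension1 above 0.12 rad and value of joint each of tension2, tension3 below 0.12 rad)).
It fails at once if in the second pass two neighbouring knobs are tightened on (past 0.75 rad) before either of the others ((value of joint each of tension1, tension2 above 0.75 rad and value of joint each of tension3, tension4 below 0.75 rad) or (value of joint each of tension2, tension3 above 0.75 rad and value of joint each of tension4, tension1 below 0.75 rad) or (value of joint each of tension3, tension4 above 0.75 rad and value of joint each of tension1, tension2 below 0.75 rad) or (value of joint each of tension4, tension1 above 0.75 rad and value of joint each of tension2, tension3 below 0.75 rad)).
It fails at once if a knob is tightened beyond its yellow band (past 0.75 rad) while another has not reached its own (below 0.2 rad) (value of joint any of tension1, tension2, tension3, tension4 above 0.75 rad and value of joint any of tension1, tension2, tension3, tension4 below 0.2 rad).
It fails at once if a pointer is in the red band (past 1.35 rad) (value of joint any of tension1, tension2, tension3, tension4 above 1.35 rad).
It fails at once if the dish or another bystander is moved by more than 20 mm (distance of any of dish, media, tipbox, beaker, spareknob, oring, driver from where it was at the start of the episode above 0.02 m).
It also fails if it takes over 72 s, if anything falls off the work surface, if the arm or the gripper's body presses on something with over 40 N, if the wrist force passes 120 N, or if a joint passes its speed limit or range.

ROBOT

A 7-joint arm with a two-finger parallel gripper is mounted at the origin on the work surface. World frame = base frame: x ahead of the robot, y to its left, z up, the work surface at z = 0. Lengths are in m, angles in rad, forces in N, time in s.
With the tool pointing down it reaches from about 0.425 to 0.875 m from the base axis. Payload 9.9 kg.
Tool frame: the origin (TCP) lies midway between the tips of the shut fingers; the grasp point (between the pads) lies 19 mm behind it (arm.grip_point_offset is the distance from the TCP to the grasp point, in m); z points along the fingers, y is the direction in which the jaws open and shut (so a half turn about z gives the same grasp; the last joint's range is limited). The gripper opens to 85 mm and grips with 20 to 120 N. Pads are 22 mm wide; open, the fingers measure 114 mm over their backs; the gripper's body (76 mm by 85 mm) begins 54 mm behind the grasp point. The pads swing forward as they close: fully open they stand 13 mm farther back than shut.
Start: joints at [-1.414, 0.576, 0.025, 1.437, -0.015, 1.129, -0.057], TCP at [0.161, 0.656, 0.231] pointing down, gripper open.
Joint ranges: [-2.76, 2.76], [-0.34, 2.15], [-1.52, 1.57], [0.19, 2.46], [-1.09, 4.23], [0.17, 1.99], [-2.82, 2.82]. Speed limits (rad/s): [2.22, 2.22, 3.01, 3.01, 3.14, 3.14, 3.14].

INTERFACE

Orientations are given as a unit quaternion [w, x, y, z].
In Python, from cell import sensors, vision, ticket, arm gives the robot as it stands.
- The arm moves only by the shell command python3 -m pendant 'ROWS' [FORCE]. ROWS is a JSON object of lists of equal length, an entry for each row: "offset": the shift along the tool's x, y, z in cm, a list of three; "angular": the turn, a rotation vector about the tool's x, y, z in rad, a list of three; "hand": the finger opening in cm, from 0 to 8.54. A call has 1 to 5 rows; each row shifts and turns the commanded pose from where the row before left it, along the tool's axes as they then stand; what a row does not reach is not made up. A row lasts 1/12 s, in which the tool goes at most 41.7 mm and 7.16 degrees, less where a joint would pass 70% of its speed; a pose out of reach is approached as far as the arm can. A call is refused whole if a number of a shift passes 4.17 or a number of a turn 0.125, either way. A call with a gripper value outside its range is refused whole. The fingers move at their own pace and stop on an object; FORCE is the grip in N (left out, the last holds). Time passes only in rows, so rows that do not move let the fingers close. It gives the time, the measured TCP pose, the force and the opening at its end, in the units of the state.
- sensors.observe(): the state, without advancing time (a new reading comes with each control period).
- vision.capture(name): name is "side" or "top"; returns a dict with "pixels" (400x640x3 uint8, red, green, blue), "z_map" (400x640 float32, m along the optical axis (not along the pixel's ray), 0 where there is no reading), "fx", "fy", "cx", "cy" (pixels), "camera_from_world" (4x4, takes a point from world to camera coordinates). Camera axes: x right, y down, z forward; pixel columns grow to the right and rows downward; lengths in m; the calibration is good to about 2 mm. A picture is of the moment at which its call begins.
- ticket.hand_in(): hands the job in, once; it reports no verdict.
The state is a dict: "t": time; "qpos": joint angles; "qd": joint speeds; "tau": joint torques, N m; "tool_pos": TCP position; "tcp_rot": TCP orientation; "wrist_force": force on the tool from outside, world axes, zero at the start; "ft_torque": the same for the moment, N m; "width": finger opening in m.
Only numpy, scipy, OpenCV 4.12 (cv2) and the standard library are available. Lean on these libraries where they do the work, as an engineer would, in place of code of your own. Each camera call takes 0.05 s, during which the arm holds its last target. There are 200 camera calls.

## Working session

There is one attempt and no reset: what is moved stays moved. The work goes in short steps, Python scripts to look and compute and a shell command to move; the robot and the scene stay as the last step left them, time stands still between calls to the robot, and variables do not carry over. Pictures are saved under pics/ and viewed, about 8 in all and at most 12, crops included, and the job is handed in when it is done.

```bash
ls; mkdir -p pics; python3 - <<'E'
from cell import sensors, vision
import cv2,numpy as np
print(sensors.observe())
for n in("side","top"):
    c=vision.capture(n); np.savez(f"{n}0.npz",**c)
    cv2.imwrite(f"pics/{n}0.png",c["pixels"][:,:,::-1])
    print(n,c["fx"],c["fy"],c["cx"],c["cy"],c["camera_from_world"])
E
```

```text
pics
{'t': 0.0, 'qpos': array([-1.41377594,  0.57653058,  0.02483319,  1.43789161, -0.0150117 ,
        1.12901374, -0.05645205]), 'qd': array([ 0.00019564, -0.0014207 ,  0.00065255, -0.00010544, -0.00047326,
       -0.00016153,  0.0002817 ]), 'tau': array([-5.26413696e-04, -7.65806580e+01,  2.25013107e+00, -2.85951966e+01,
        1.52462558e-02,  1.26142753e-02, -6.63648549e-06]), 'tool_pos': array([0.16086403, 0.65508782, 0.23044923]), 'tcp_rot': array([-6.47625148e-05,  1.20076512e-01,  9.92764294e-01, -8.26968162e-04]), 'wrist_force': array([-0.35571593, -0.50300239,  0.97094294]), 'ft_torque': array([-0.00936937,  0.02394429, -0.08147663]), 'width': 0.0853281161322222}
side 417.05223930783234 417.05223930783234 319.15371643472366 195.13992197174954 [[ 0.98994076 -0.14003589 -0.02018009 -0.57939288]
 [-0.09241764 -0.53202825 -0.84166794  0.13798721]
 [ 0.10712734  0.8350664  -0.53961823  1.14327723]
 [ 0.          0.          0.          1.        ]]
top 391.47629846014684 391.47629846014684 316.84268915766256 201.68029892705906 [[-0.00880588 -0.99995797 -0.00255379 -0.00562693]
 [-0.99695754  0.0089772  -0.07742784  0.58132364]
 [ 0.07744751  0.00186419 -0.99699469  1.22587084]
 [ 0.          0.          0.          1.        ]]
```

View pics/top0.png

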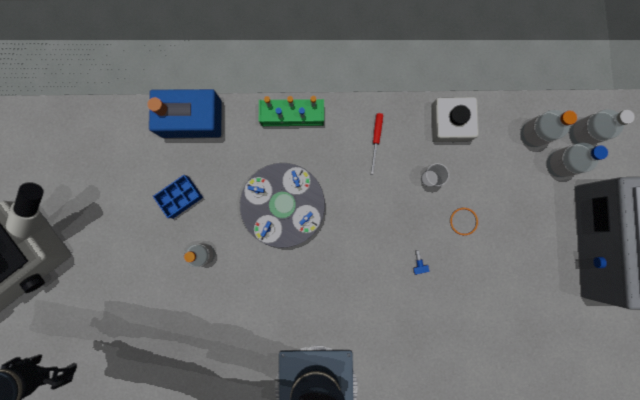

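View pics/side0.png

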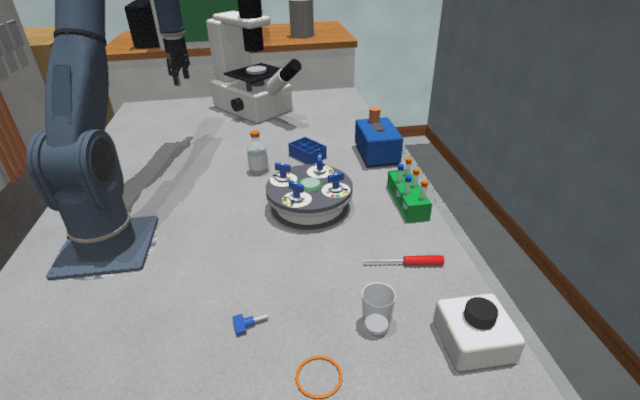

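```bash
cat > h.py <<'E'
import numpy as np,cv2
def grab(n):
    from cell import vision
    return vision.capture(n)
def ray(c,u,v,z):
    T=c["camera_from_world"];R=T[:3,:3];o=-R.T@T[:3,3]
    d=R.T@np.array([(u-c["cx"])/c["fx"],(v-c["cy"])/c["fy"],1.])
    return o+d*(z-o[2])/d[2]
def proj(c,p):
    T=c["camera_from_world"];q=T[:3,:3]@p+T[:3,3]
    return np.array([c["fx"]*q[0]/q[2]+c["cx"],c["fy"]*q[1]/q[2]+c["cy"]])
def knobs(c,roi,z=0.130):
    hsv=cv2.cvtColor(np.ascontiguousarray(c["pixels"]),cv2.COLOR_RGB2HSV)
    m=cv2.inRange(hsv,(100,110,50),(125,255,255))
    k=np.zeros_like(m);x0,y0,x1,y1=roi;k[y0:y1,x0:x1]=m[y0:y1,x0:x1]
    n,l,s,ce=cv2.connectedComponentsWithStats(k)
    out=[]
    for i in range(1,n):
        if s[i,4]<12:continue
        vs,us=np.nonzero(l==i)
        P=np.array([ray(c,u,v,z)[:2] for u,v in zip(us,vs)])
        w,V=np.linalg.eigh(np.cov(P.T));a=np.arctan2(V[1,1],V[0,1])
        out.append((P.mean(0),np.degrees(a)%180,s[i,4],ce[i],np.sqrt(w)*np.sqrt(12)))
    return out
def crop(c,name,u,v,w=50,h=50,k=8):
    i=c["pixels"][v-h//2:v+h//2,u-w//2:u+w//2,::-1]
    cv2.imwrite("pics/"+name,cv2.resize(i,None,fx=k,fy=k,interpolation=cv2.INTER_CUBIC))
E
python3 - <<'E'
from h import *
t=dict(np.load("top0.npz"));s=dict(np.load("side0.npz"))
K=[]
for c,r in((t,(235,155,335,255)),(s,(262,150,360,215))):
    L=knobs(c,r)
    for p,a,n,ce,ex in L: print(p.round(4),round(a,1),n,ce.round(1),ex.round(3))
    P=np.array([x[0] for x in L]); print("mean",P.mean(0).round(4))
# cover circle top
g=cv2.cvtColor(t["pixels"],cv2.COLOR_RGB2GRAY);
print(g[206,225:345].tolist())
dm=t["z_map"]; print(dm[206,225:345:6].round(3))
crop(t,"ct.png",282,206,96,96,6);crop(s,"cs.png",309,190,100,75,8)
# knob heights by 2 view triangulation
E
```

```text
[0.656  0.0563] 23.6 21 [293.6 173.6] [0.01  0.019]
[0.6303 0.0478] 16.9 30 [296.6 182.3] [0.013 0.022]
[0.6154 0.1822] 63.1 23 [250.6 187.8] [0.011 0.019]
[0.609  0.1571] 88.6 33 [259.2 189.9] [0.015 0.023]
[0.5242 0.0218] 134.7 48 [305.7 218.5] [0.012 0.048]
[0.4951 0.137 ] 152.1 57 [266.  228.9] [0.015 0.047]
mean [0.5883 0.1004]
[0.5829 0.1791] 126.4 427 [309.5 156.1] [0.083 0.121]
[0.4948 0.1148] 97.3 133 [282.2 168.5] [0.036 0.076]
[0.6377 0.0286] 71.3 147 [335.4 178.9] [0.036 0.074]
[0.5235 0.    ] 96.7 135 [295.6 187.9] [0.031 0.071]
mean [0.5597 0.0806]
[126, 125, 124, 124, 126, 127, 128, 130, 130, 129, 128, 128, 124, 121, 112, 98, 89, 88, 87, 86, 85, 85, 85, 85, 85, 86, 87, 87, 88, 87, 87, 86, 86, 86, 86, 85, 85, 85, 86, 85, 86, 86, 87, 93, 117, 127, 128, 127, 127, 132, 145, 151, 151, 151, 152, 152, 152, 153, 152, 152, 152, 152, 153, 153, 153, 153, 152, 146, 135, 126, 107, 91, 90, 94, 116, 130, 145, 154, 158, 161, 163, 163, 163, 160, 159, 155, 139, 114, 98, 92, 90, 89, 87, 85, 86, 85, 87, 87, 85, 75, 80, 113, 127, 127, 126, 127, 125, 126, 126, 126, 126, 126, 126, 127, 126, 126, 125, 125, 125, 126]
[1.273 1.268 1.268 1.192 1.187 1.191 1.191 1.193 1.19  1.175 1.179 1.178
 1.189 1.19  1.187 1.19  1.192 1.267 1.268 1.272]
```

View pics/ct.png

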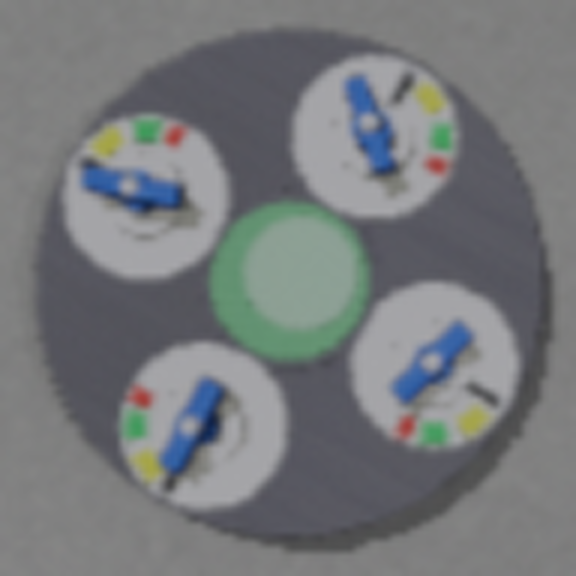

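View pics/cs.png

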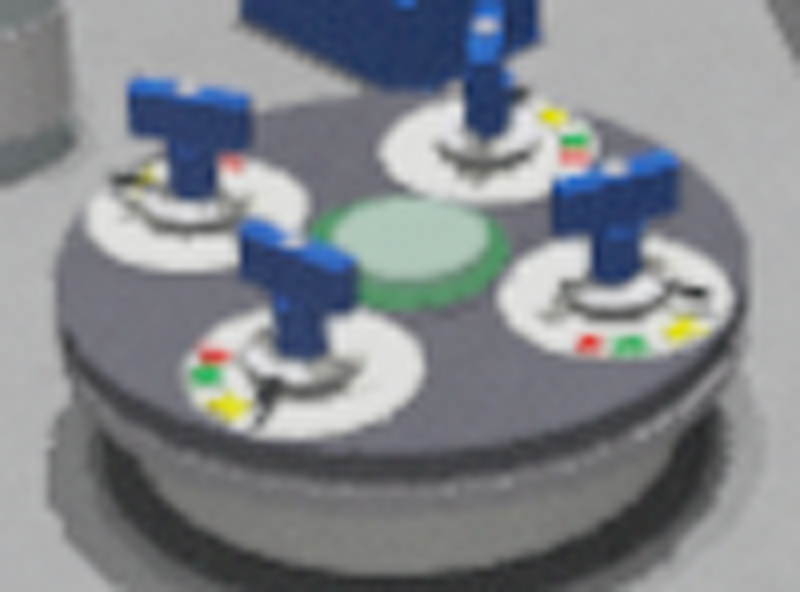

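```bash
cat >> h.py <<'E'
def bars(c,cent,z=0.133,rad=11):
    "bar yaw/centre from blue+white-dot pixels near known pixel centres (top view)"
    hsv=cv2.cvtColor(np.ascontiguousarray(c["pixels"]),cv2.COLOR_RGB2HSV)
    m=cv2.inRange(hsv,(100,150,90),(125,255,255)); out={}
    for k,(u,v) in cent.items():
        vs,us=np.nonzero(m); ok=np.hypot(us-u,vs-v)<rad
        P=np.array([ray(c,a,b,z)[:2] for a,b in zip(us[ok],vs[ok])])
        w,V=np.linalg.eigh(np.cov(P.T));lo=P@V[:,1]
        ctr=V[:,1]*(lo.max()+lo.min())/2+V[:,0]*np.mean(P@V[:,0])
        out[k]=(ctr,np.degrees(np.arctan2(V[1,1],V[0,1]))%180,ok.sum())
    return out
E
python3 - <<'E'
from h import *
t=dict(np.load("top0.npz"));s=dict(np.load("side0.npz"))
C={'A':(295.7,178.3),'B':(255.7,189),'C':(265.7,229.2),'D':(306.2,218.2)}
b=bars(t,C)
P={k:ray(t,*C[k],.133)[:2] for k in C}
for k in C: print(k,"dot",P[k].round(4),"blob",b[k][0].round(4),round(b[k][1],1),b[k][2])
# side view dots
S={'A':(485,25),'B':(188,87),'C':(292,242),'D':(615,165)}
for k in S: print(k,"side",ray(s,S[k][0]/8+259-.5,S[k][1]/8+152.5-.5,.133)[:2].round(4))
# square fit
def fit(P):
    M=np.array(list(P.values()));c=M.mean(0);z=(M-c)@[1,1j]
    ph=np.angle(sum(z[i]*np.exp(1j*np.pi/2*-i) for i in range(4)))
    Q=[c+.085*np.array([np.cos(ph+i*np.pi/2),np.sin(ph+i*np.pi/2)]) for i in range(4)]
    print("c",c.round(4),"phase",np.degrees(ph),"rad",abs(z).round(4),np.round(Q,4).tolist())
fit(P);fit({k:ray(s,S[k][0]/8+259-.5,S[k][1]/8+152.5-.5,.133)[:2] for k in S})
# white scale discs, top view
hsv=cv2.cvtColor(t["pixels"],cv2.COLOR_RGB2HSV)
E
```

```text
A dot [0.6417 0.0501] blob [0.6415 0.0512] 18.8 29
B dot [0.6113 0.1669] blob [0.6109 0.1665] 76.1 34
C dot [0.4942 0.1375] blob [0.4956 0.137 ] 152.6 37
D dot [0.525  0.0202] blob [0.525  0.0217] 135.5 24
A side [0.6125 0.1738]
B side [0.4963 0.1437]
C side [0.5243 0.0246]
D side [0.6429 0.0579]
c [0.568  0.0937] phase -30.582612862455242 rad [0.0856 0.085  0.0859 0.0852] [[0.6412, 0.0504], [0.6113, 0.1669], [0.4949, 0.1369], [0.5248, 0.0205]]
c [0.569 0.1  ] phase 59.53002706720333 rad [0.0857 0.0848 0.0877 0.085 ] [[0.6121, 0.1733], [0.4957, 0.1431], [0.5259, 0.0267], [0.6423, 0.0569]]
```

```bash

python3 -m pendant '{"offset":[[0,0,0],[0,0,0],[0,0,0],[0,0,0],[0,0,0]],"angular":[[0,0,-0.11],[0,0,-0.11],[0,0,-0.11],[0,0,-0.11],[0,0,-0.11]],"hand":[4,4,4,4,4]}'
python3 -m pendant '{"offset":[[-1.36,-3.6,0],[-1.36,-3.6,0],[-1.36,-3.6,0],[-1.36,-3.6,0],[-1.36,-3.6,0]],"angular":[[0,0,0],[0,0,0],[0,0,0],[0,0,0],[0,0,0]],"hand":[4,4,4,4,4]}'
python3 -m pendant '{"offset":[[-1.36,-3.6,0],[-1.36,-3.6,0],[-1.36,-3.6,0],[-1.36,-3.6,0],[-1.36,-3.6,0]],"angular":[[0,0,0],[0,0,0],[0,0,0],[0,0,0],[0,0,0]],"hand":[4,4,4,4,4]}'
python3 -m pendant '{"offset":[[-1.36,-3.6,0],[-1.36,-3.6,0],[-1.36,-3.6,0],[-1.36,-3.6,0],[-1.36,-3.6,0]],"angular":[[0,0,0],[0,0,0],[0,0,0],[0,0,0],[0,0,0]],"hand":[4,4,4,4,4]}'
python3 -c "
from cell import sensors;print(sensors.observe()['qpos'])"
```

```text
t: 0.52
tool_pos: [0.1609, 0.6552, 0.2308]
tcp_rot: [-0.0, -0.157, 0.988, -0.0]
wrist_force: [0.3, -0.2, -0.4]
width: 0.0398
t: 0.93
tool_pos: [0.2813, 0.5029, 0.2309]
tcp_rot: [-0.0, -0.154, 0.988, -0.0]
wrist_force: [0.9, 0.3, 0.2]
width: 0.0402
t: 1.35
tool_pos: [0.4008, 0.3522, 0.2312]
tcp_rot: [-0.0, -0.154, 0.988, -0.0]
wrist_force: [0.3, 1.3, -0.2]
width: 0.0401
t: 1.77
tool_pos: [0.5203, 0.2014, 0.2311]
tcp_rot: [-0.0, -0.154, 0.988, -0.0]
wrist_force: [-0.3, 1.1, -0.7]
width: 0.0402
[-0.42946483  0.4009866  -0.03456912  1.75086631  0.01610724  0.99045578
  1.40990244]
```

```bash
cat > go.py <<'E'
import sys,numpy as np
from cell import sensors
K={'A':(.6422,.0529),'B':(.6121,.1692),'C':(.4958,.1391),'D':(.5259,.0228)}
s=sensors.observe();q=s["tcp_rot"];psi=2*np.degrees(np.arctan2(q[2],q[1]))-90
print("t",round(s["t"],2),"psi",round((psi+180)%360-180,2),"pos",s["tool_pos"].round(4),"F",s["wrist_force"].round(1),"M",s["ft_torque"].round(2),"w",round(s["width"],4),"q7",round(s["qpos"][6],2))
if len(sys.argv)>1:
    p=K[sys.argv[1]];t=float(sys.argv[2]) if len(sys.argv)>2 else psi
    a=np.radians(t);d=np.array(p)-s["tool_pos"][:2]
    print("turn(tool z)",round(np.radians((psi-t+180)%360-180),3),"then shift cm x,y,z(to .103)",round(100*d@[-np.sin(a),np.cos(a)],2),round(100*d@[np.cos(a),np.sin(a)],2),round(100*(s["tool_pos"][2]-.103),2))
E
python3 go.py A 108
```

```text
t 1.77 psi 107.72 pos [0.5203 0.2014 0.2311] F [-0.3  1.1 -0.7] M [-0.   -0.02  0.  ] w 0.0402 q7 1.41
turn(tool z) -0.005 then shift cm x,y,z(to .103) -7.0 -17.89 12.81
```

```bash

python3 -m pendant '{"offset":[[-1.4,-3.58,0],[-1.4,-3.58,0],[-1.4,-3.58,0],[-1.4,-3.58,0],[-1.4,-3.58,0]],"angular":[[0,0,0],[0,0,0],[0,0,0],[0,0,0],[0,0,0]],"hand":[4,4,4,4,4]}'
python3 -m pendant '{"offset":[[0,0,3],[0,0,3],[0,0,0]],"angular":[[0,0,0],[0,0,0],[0,0,0]],"hand":[4,4,4]}'
python3 go.py A 108
python3 - <<'E'
from h import *
t=grab("top");s=grab("side");
a=cv2.resize(t["pixels"][150:220,250:340,::-1],None,fx=5,fy=5,interpolation=cv2.INTER_CUBIC)
b=cv2.resize(s["pixels"][120:210,290:380,::-1],(350,350),interpolation=cv2.INTER_CUBIC)
cv2.imwrite("pics/n1.png",np.hstack([a,b]))
E
```

```text
t: 2.18
tool_pos: [0.6415, 0.0523, 0.231]
tcp_rot: [-0.0, -0.154, 0.988, 0.0]
wrist_force: [0.9, 0.9, -0.5]
width: 0.0396
t: 2.43
tool_pos: [0.6376, 0.0529, 0.1654]
tcp_rot: [-0.005, -0.153, 0.988, 0.0]
wrist_force: [-1.1, -0.2, -1.7]
width: 0.0401
t 2.43 psi 107.65 pos [0.6376 0.0529 0.1654] F [-1.1 -0.2 -1.7] M [0.04 0.09 0.01] w 0.0401 q7 1.72
turn(tool z) -0.006 then shift cm x,y,z(to .103) -0.44 -0.14 6.24
```

View pics/n1.png

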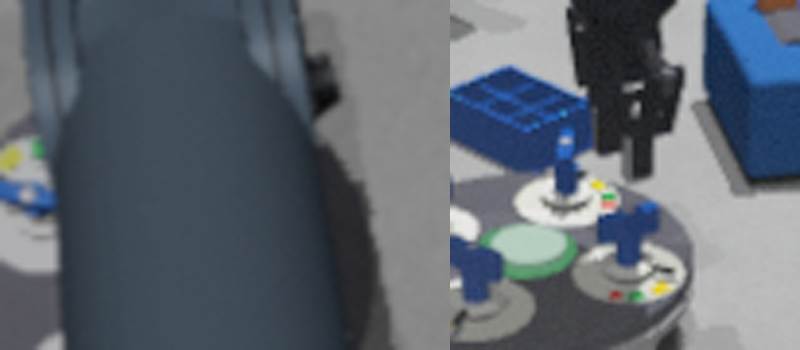

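```bash

python3 -m pendant '{"offset":[[-0.2,-0.1,1.2],[0,0,0]],"angular":[[0,0,0],[0,0,0]],"hand":[4,4]}'
python3 go.py A 108
```

```text
t: 2.7
tool_pos: [0.6433, 0.0542, 0.1593]
tcp_rot: [0.0, -0.154, 0.988, -0.0]
wrist_force: [-0.8, 0.2, 0.1]
width: 0.0401
t 2.7 psi 107.76 pos [0.6433 0.0542 0.1593] F [-0.8  0.2  0.1] M [ 0.06  0.04 -0.04] w 0.0401 q7 1.72
turn(tool z) -0.004 then shift cm x,y,z(to .103) 0.14 -0.09 5.63
```

```bash

python3 -m pendant '{"offset":[[0.14,-0.09,2],[0,0,2],[0,0,1.5],[0,0,0.1],[0,0,0]],"angular":[[0,0,0],[0,0,0],[0,0,0],[0,0,0],[0,0,0]],"hand":[4,4,4,4,4]}'
python3 go.py A
python3 -m pendant '{"offset":[[0,0,0],[0,0,0],[0,0,0],[0,0,0],[0,0,0]],"angular":[[0,0,0],[0,0,0],[0,0,0],[0,0,0],[0,0,0]],"hand":[0.8,0.8,0.8,0.8,0.8]}' 60
python3 go.py A
```

```text
t: 3.12
tool_pos: [0.6419, 0.0527, 0.1037]
tcp_rot: [-0.0, -0.154, 0.988, 0.0]
wrist_force: [0.0, -0.7, 0.3]
width: 0.0402
t 3.12 psi 107.75 pos [0.6419 0.0527 0.1037] F [ 0.  -0.7  0.3] M [0.01 0.01 0.04] w 0.0402 q7 1.72
turn(tool z) 0.0 then shift cm x,y,z(to .103) -0.04 0.01 0.07
t: 3.53
tool_pos: [0.6427, 0.0535, 0.1053]
tcp_rot: [0.001, -0.154, 0.988, 0.0]
wrist_force: [-2.8, 2.3, 4.6]
width: 0.0163
t 3.53 psi 107.75 pos [0.6427 0.0535 0.1053] F [-2.8  2.3  4.6] M [ 0.49  0.41 -0.  ] w 0.0163 q7 1.72
turn(tool z) 0.0 then shift cm x,y,z(to .103) 0.06 -0.04 0.23
```

```bash

python3 -m pendant '{"offset":[[0,0,0],[0,0,0],[0,0,0]],"angular":[[0,0,0],[0,0,0],[0,0,0]],"hand":[0.8,0.8,0.8]}'
python3 go.py A
```

```text
t: 3.78
tool_pos: [0.6426, 0.0535, 0.1053]
tcp_rot: [0.001, -0.154, 0.988, 0.001]
wrist_force: [-2.2, 2.3, 5.5]
width: 0.0159
t 3.78 psi 107.76 pos [0.6426 0.0535 0.1053] F [-2.2  2.3  5.5] M [ 0.54  0.39 -0.06] w 0.0159 q7 1.72
turn(tool z) 0.0 then shift cm x,y,z(to .103) 0.06 -0.05 0.23
```

```bash

python3 -m pendant '{"offset":[[0,0,0],[0,0,0],[0,0,-0.6],[0,0,0]],"angular":[[0,0,0],[0,0,0],[0,0,0],[0,0,0]],"hand":[2.8,2.8,2.8,2.8]}'
python3 go.py A
python3 -m pendant '{"offset":[[0,0,0],[0,0,0],[0,0,0],[0,0,0],[0,0,0]],"angular":[[0,0,0],[0,0,0],[0,0,0],[0,0,0],[0,0,0]],"hand":[0.8,0.8,0.8,0.8,0.8]}' 60
python3 go.py A
python3 - <<'E'
from h import *
s=grab("side")
cv2.imwrite("pics/n2.png",cv2.resize(s["pixels"][130:220,285:385,::-1],(800,720)[:2],interpolation=cv2.INTER_CUBIC)[:600])
E
```

```text
t: 4.12
tool_pos: [0.6426, 0.0521, 0.1106]
tcp_rot: [0.001, -0.154, 0.988, -0.0]
wrist_force: [0.9, -0.6, 1.4]
width: 0.0283
t 4.12 psi 107.7 pos [0.6426 0.0521 0.1106] F [ 0.9 -0.6  1.4] M [-0.06 -0.   -0.06] w 0.0283 q7 1.72
turn(tool z) 0.0 then shift cm x,y,z(to .103) 0.01 0.09 0.76
t: 4.53
tool_pos: [0.6422, 0.0534, 0.1103]
tcp_rot: [0.001, -0.154, 0.988, 0.001]
wrist_force: [-2.7, 2.6, 8.7]
width: 0.0137
t 4.53 psi 107.75 pos [0.6422 0.0534 0.1103] F [-2.7  2.6  8.7] M [0.6  0.6  0.03] w 0.0137 q7 1.72
turn(tool z) 0.0 then shift cm x,y,z(to .103) 0.01 -0.05 0.73
```

View pics/n2.png

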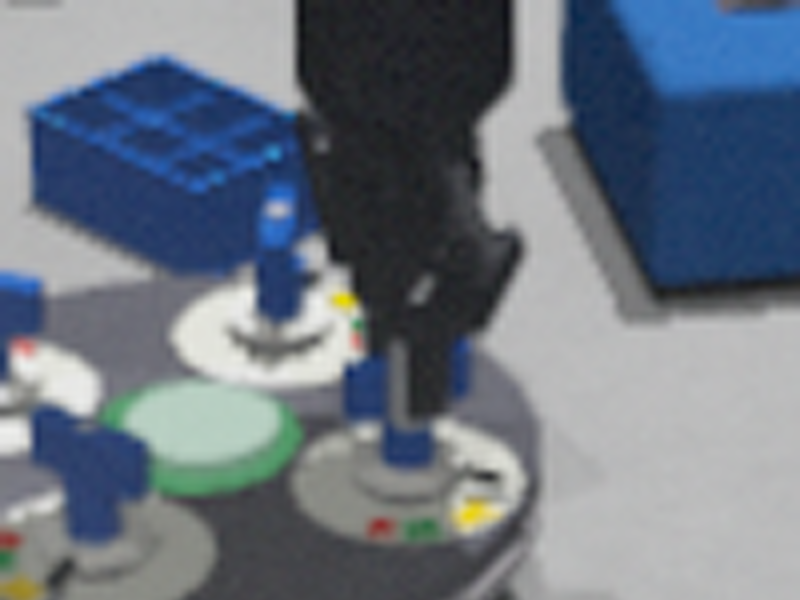

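```bash

for i in 1; do
python3 -m pendant '{"offset":[[0,0,0],[0,0,0]],"angular":[[0,0,0.08],[0,0,0.08]],"hand":[0.8,0.8]}' >/dev/null; python3 go.py
python3 -m pendant '{"offset":[[0,0,0.01],[0,0,0.01]],"angular":[[0,0,0.08],[0,0,0.08]],"hand":[0.8,0.8]}' >/dev/null; python3 go.py
python3 -m pendant '{"offset":[[0,0,0]],"angular":[[0,0,0.08]],"hand":[0.8]}'>/dev/null ; python3 go.py
python3 -m pendant '{"offset":[[0,0,0.01]],"angular":[[0,0,0.08]],"hand":[0.8]}'>/dev/null ; python3 go.py
done
python3 -m pendant '{"offset":[[0,0,0],[0,0,0]],"angular":[[0,0,0],[0,0,0]],"hand":[0.8,0.8]}' >/dev/null; python3 go.py A
```

```text
t 4.75 psi 98.39 pos [0.6422 0.0535 0.1103] F [-2.3  3.4  7.6] M [0.73 0.52 0.09] w 0.0141 q7 1.59
t 4.92 psi 89.2 pos [0.6422 0.0536 0.1101] F [-2.3  3.1  9.1] M [0.71 0.6  0.02] w 0.0141 q7 1.46
t 5.0 psi 84.63 pos [0.6422 0.0537 0.1101] F [-1.5  3.   7.3] M [0.72 0.56 0.32] w 0.0142 q7 1.4
t 5.08 psi 80.07 pos [0.6422 0.0537 0.11  ] F [-3.   3.1  8.7] M [0.74 0.61 0.37] w 0.0139 q7 1.34
t 5.25 psi 80.26 pos [0.6422 0.0538 0.11  ] F [-3.3  4.1  8.8] M [0.71 0.55 0.23] w 0.0141 q7 1.34
turn(tool z) 0.0 then shift cm x,y,z(to .103) -0.02 -0.09 0.7
```

```bash

python3 -m pendant '{"offset":[[0,0,0],[0,0,0],[0,0,0],[0,0,0],[0,0,0]],"angular":[[0,0,0.08],[0,0,0.08],[0,0,0.08],[0,0,0.06],[0,0,0]],"hand":[0.8,0.8,0.8,0.8,0.8]}' >/dev/null; python3 go.py A
python3 -m pendant '{"offset":[[0,0,0],[0,0,0],[0,0,0],[0,0,-3],[0,0,-2]],"angular":[[0,0,0],[0,0,0],[0,0,0],[0,0,0],[0,0,0]],"hand":[4,4,4,4,4]}' >/dev/null; python3 go.py C 63.5
python3 - <<'E'
from h import *
s=grab("side");np.savez("s1.npz",**s)
cv2.imwrite("pics/n3.png",cv2.resize(s["pixels"][150:220,260:360,::-1],(800,560)[:2],interpolation=cv2.INTER_CUBIC))
E
```

```text
t 5.67 psi 62.89 pos [0.6423 0.0539 0.11  ] F [-2.9  4.   7.9] M [0.88 0.56 0.24] w 0.0142 q7 1.11
turn(tool z) 0.0 then shift cm x,y,z(to .103) -0.04 -0.1 0.7
t 6.08 psi 63.0 pos [0.6416 0.0519 0.1594] F [1.  0.4 1.6] M [-0.03 -0.08  0.  ] w 0.0401 q7 1.09
turn(tool z) -0.009 then shift cm x,y,z(to .103) 16.94 1.3 5.64
```

View pics/n3.png

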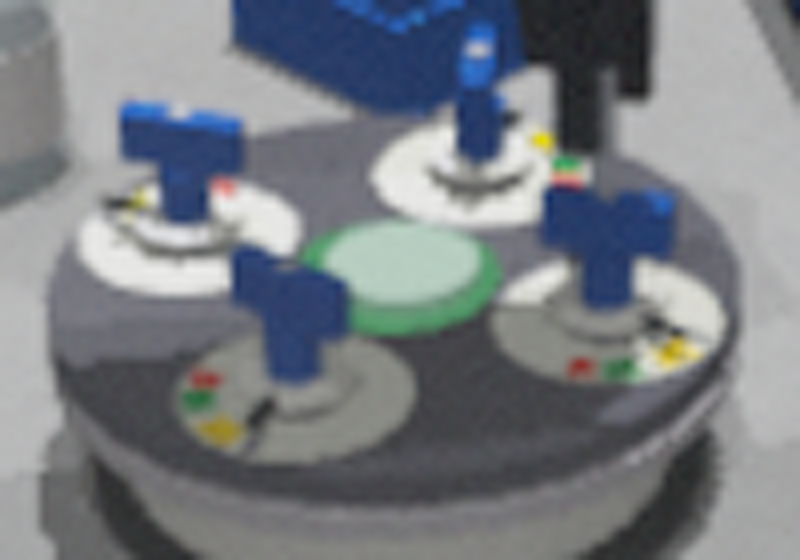

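```bash
cat >> h.py <<'E'
def pointers(c,ctr,z=0.085,r0=.019,r1=.037,off=.0):
    V=c["pixels"].astype(int).max(2); out={}
    uv=np.array([(u,v) for v in range(120,260) for u in range(230,370)])
    W=np.array([ray(c,u,v,z)[:2] for u,v in uv])
    for k,ph in zip("ABCD",(-30.5,59.5,149.5,239.5)):
        K=np.array(ctr)+.085*np.array([np.cos(np.radians(ph)),np.sin(np.radians(ph))])
        d=W-K;r=np.hypot(*d.T);ok=(r>r0)&(r<r1)
        a=np.radians(ph)-np.arctan2(d[:,1],d[:,0]);a=(a+np.pi)%(2*np.pi)-np.pi
        hsv=cv2.cvtColor(np.ascontiguousarray(c["pixels"]),cv2.COLOR_RGB2HSV)[uv[:,1],uv[:,0]]
        val=V[uv[:,1],uv[:,0]]; res=[]
        for nm,m in (("ptr",(val<85)&(hsv[:,1]<110)),("yel",(hsv[:,0]>18)&(hsv[:,0]<35)&(hsv[:,1]>120)),("grn",(hsv[:,0]>50)&(hsv[:,0]<85)&(hsv[:,1]>120)),("red",((hsv[:,0]<8)|(hsv[:,0]>172))&(hsv[:,1]>120))):
            s=(ok if nm=="ptr" else (r>.02)&(r<.045))&m&(a>-.5)&(a<2)
            res.append((nm,round(float(np.mean(a[s])),2) if s.any() else None,int(s.sum())))
        out[k]=res
    return out
E
python3 - <<'E'
from h import *
for f,c in(("side0",(.5695,.0985)),("top0",(.569,.0945)),("s1",(.5695,.0985))):
    for k,v in pointers(dict(np.load(f+".npz")),c).items(): print(f,k,v)
E
```

```text
side0 A [('ptr', -0.07, 2), ('yel', 0.62, 6), ('grn', 1.04, 1), ('red', 1.41, 2)]
side0 B [('ptr', None, 0), ('yel', 0.71, 2), ('grn', 1.39, 3), ('red', None, 0)]
side0 C [('ptr', 0.08, 2), ('yel', None, 0), ('grn', None, 0), ('red', None, 0)]
side0 D [('ptr', 0.02, 4), ('yel', 0.27, 8), ('grn', 0.82, 5), ('red', 1.16, 3)]
top0 A [('ptr', -0.0, 1), ('yel', 0.46, 5), ('grn', 1.08, 3), ('red', 1.48, 2)]
top0 B [('ptr', None, 0), ('yel', 0.44, 7), ('grn', 1.02, 5), ('red', 1.47, 4)]
top0 C [('ptr', 0.03, 1), ('yel', 0.45, 5), ('grn', 1.06, 3), ('red', 1.5, 3)]
top0 D [('ptr', None, 0), ('yel', 0.49, 6), ('grn', 1.07, 4), ('red', 1.49, 4)]
s1 A [('ptr', 0.32, 3), ('yel', 0.6, 6), ('grn', None, 0), ('red', 1.41, 2)]
s1 B [('ptr', 0.69, 4), ('yel', 0.79, 3), ('grn', 1.39, 3), ('red', None, 0)]
s1 C [('ptr', 0.08, 2), ('yel', None, 0), ('grn', None, 0), ('red', None, 0)]
s1 D [('ptr', 0.04, 7), ('yel', 0.27, 8), ('grn', 0.86, 2), ('red', 1.16, 3)]
```

```bash

python3 -m pendant '{"offset":[[3.39,0.26,0],[3.39,0.26,0],[3.39,0.26,0],[3.39,0.26,0],[3.39,0.26,0]],"angular":[[0,0,-0.009],[0,0,0],[0,0,0],[0,0,0],[0,0,0]],"hand":[4,4,4,4,4]}' >/dev/null
python3 -m pendant '{"offset":[[0,0,0],[0,0,0]],"angular":[[0,0,0],[0,0,0]],"hand":[4,4]}' >/dev/null
python3 go.py C 63.5
```

```text
t 6.72 psi 63.7 pos [0.495  0.1408 0.1591] F [ 0.5 -0.1  0.2] M [ 0.   -0.02 -0.05] w 0.0402 q7 0.9
turn(tool z) 0.003 then shift cm x,y,z(to .103) -0.15 -0.12 5.61
```

```bash

python3 -m pendant '{"offset":[[-0.13,-0.08,1.6],[0,0,1.6],[0,0,1.6],[0,0,0],[0,0,0]],"angular":[[0,0,0],[0,0,0],[0,0,0],[0,0,0],[0,0,0]],"hand":[4,4,4,3,2]}' >/dev/null
python3 go.py C
python3 -m pendant '{"offset":[[0,0,0],[0,0,0],[0,0,0],[0,0,0],[0,0,0]],"angular":[[0,0,0],[0,0,0],[0,0,0],[0,0,0],[0,0,0]],"hand":[0.8,0.8,0.8,0.8,0.8]}' 60 >/dev/null
python3 go.py C
python3 -m pendant '{"offset":[[0,0,0],[0,0,0]],"angular":[[0,0,0.08],[0,0,0.07]],"hand":[0.8,0.8]}' >/dev/null; python3 go.py
python3 -m pendant '{"offset":[[0,0,0.02]],"angular":[[0,0,0.07]],"hand":[0.8]}'>/dev/null ; python3 go.py
python3 -m pendant '{"offset":[[0,0,0]],"angular":[[0,0,0.07]],"hand":[0.8]}'>/dev/null ; python3 go.py
python3 -m pendant '{"offset":[[0,0,0.01]],"angular":[[0,0,0.07]],"hand":[0.8]}'>/dev/null ; python3 go.py
```

```text
t 7.13 psi 63.47 pos [0.4979 0.1384 0.1106] F [ 2.8 12.1 -7.7] M [ 2.37 -0.59 -0.02] w 0.0207 q7 0.92
turn(tool z) 0.0 then shift cm x,y,z(to .103) 0.22 -0.03 0.76
t 7.55 psi 63.57 pos [0.4984 0.1399 0.1125] F [-1.7  5.7  3.7] M [ 1.37  0.24 -0.  ] w 0.0108 q7 0.92
turn(tool z) 0.0 then shift cm x,y,z(to .103) 0.2 -0.19 0.95
t 7.72 psi 54.77 pos [0.4983 0.1397 0.1124] F [0.9 5.3 1.9] M [1.18 0.23 0.07] w 0.0107 q7 0.81
t 7.8 psi 50.76 pos [0.4983 0.1396 0.1123] F [-1.3  3.7  4.9] M [1.11 0.33 0.05] w 0.011 q7 0.76
t 7.88 psi 46.74 pos [0.4982 0.1395 0.1123] F [-1.6  4.8  3.7] M [ 1.03  0.36 -0.01] w 0.0109 q7 0.71
t 7.97 psi 42.73 pos [0.4981 0.1395 0.1122] F [-2.   4.7  4.9] M [0.89 0.48 0.04] w 0.0103 q7 0.65
```

```bash

python3 -m pendant '{"offset":[[0,0,0]],"angular":[[0,0,0.06]],"hand":[0.8]}'>/dev/null ; python3 go.py
python3 -m pendant '{"offset":[[0,0,0.01]],"angular":[[0,0,0.06]],"hand":[0.8]}'>/dev/null ; python3 go.py
python3 -m pendant '{"offset":[[0,0,0.01]],"angular":[[0,0,0.06]],"hand":[0.8]}'>/dev/null ; python3 go.py
python3 -m pendant '{"offset":[[0,0,0]],"angular":[[0,0,0.06]],"hand":[0.8]}'>/dev/null ; python3 go.py
```

```text
t 8.05 psi 39.28 pos [0.498  0.1394 0.1121] F [-1.5  3.5  3.1] M [0.9  0.46 0.09] w 0.0109 q7 0.61
t 8.13 psi 35.88 pos [0.498  0.1394 0.112 ] F [-1.5  2.8  5.4] M [0.83 0.53 0.04] w 0.0109 q7 0.57
t 8.22 psi 32.44 pos [0.4979 0.1393 0.1119] F [-2.1  3.   6.2] M [0.82 0.63 0.02] w 0.0105 q7 0.52
t 8.3 psi 29.01 pos [0.4978 0.1392 0.1119] F [-2.   4.   4.1] M [0.76 0.62 0.05] w 0.0106 q7 0.48
```

```bash

python3 -m pendant '{"offset":[[0,0,0.01]],"angular":[[0,0,0.06]],"hand":[0.8]}'>/dev/null ; python3 go.py
python3 -m pendant '{"offset":[[0,0,0.01]],"angular":[[0,0,0.06]],"hand":[0.8]}'>/dev/null ; python3 go.py
python3 -m pendant '{"offset":[[0,0,0]],"angular":[[0,0,0.06]],"hand":[0.8]}'>/dev/null ; python3 go.py
```

```text
t 8.38 psi 25.57 pos [0.4977 0.1392 0.1118] F [-2.5  2.3  5.4] M [0.77 0.68 0.04] w 0.0108 q7 0.43
t 8.47 psi 22.15 pos [0.4977 0.1392 0.1117] F [-2.5  3.4  6.9] M [0.59 0.81 0.31] w 0.0107 q7 0.39
t 8.55 psi 18.73 pos [0.4976 0.1391 0.1117] F [-3.2  1.9  6.8] M [0.64 0.86 0.31] w 0.0104 q7 0.35
```

```bash

python3 -m pendant '{"offset":[[0,0,0],[0,0,0],[0,0,0],[0,0,0],[0,0,0]],"angular":[[0,0,0.09],[0,0,0.08],[0,0,0.08],[0,0,0.08],[0,0,0]],"hand":[0.8,0.8,0.8,0.8,0.8]}' >/dev/null; python3 go.py C
python3 -m pendant '{"offset":[[0,0,0],[0,0,0],[0,0,0],[0,0,-3],[0,0,-2]],"angular":[[0,0,0],[0,0,0],[0,0,0],[0,0,0],[0,0,0]],"hand":[4,4,4,4,4]}' >/dev/null
python3 -m pendant '{"offset":[[0,0,0],[0,0,0],[0,0,0],[0,0,0],[0,0,0]],"angular":[[0,0,-0.115],[0,0,-0.115],[0,0,-0.115],[0,0,-0.115],[0,0,-0.115]],"hand":[4,4,4,4,4]}' >/dev/null
python3 -m pendant '{"offset":[[0,0,0],[0,0,0],[0,0,0],[0,0,0]],"angular":[[0,0,-0.1],[0,0,-0.1],[0,0,0],[0,0,0]],"hand":[4,4,4,4]}' >/dev/null; python3 go.py D 45
```

```text
t 8.97 psi -0.3 pos [0.4971 0.1393 0.1117] F [-5.1  1.8 11.9] M [0.74 1.35 0.16] w 0.0107 q7 0.1
turn(tool z) 0.0 then shift cm x,y,z(to .103) -0.02 -0.13 0.87
t 10.13 psi 44.13 pos [0.4972 0.1381 0.1606] F [-0.6 -0.5  0.3] M [-0.09  0.04  0.01] w 0.0405 q7 0.65
turn(tool z) -0.015 then shift cm x,y,z(to .103) -10.18 -6.12 5.76
```

```bash

python3 -m pendant '{"offset":[[-2.55,-1.53,0],[-2.55,-1.53,0],[-2.55,-1.53,0],[-2.55,-1.53,0],[0,0,0]],"angular":[[0,0,-0.015],[0,0,0],[0,0,0],[0,0,0],[0,0,0]],"hand":[4,4,4,4,4]}' >/dev/null
python3 -m pendant '{"offset":[[0,0,0],[0,0,0]],"angular":[[0,0,0],[0,0,0]],"hand":[4,4]}' >/dev/null
python3 go.py D 45
```

```text
t 10.72 psi 45.07 pos [0.5256 0.0235 0.1602] F [ 0.3 -1.2  0.4] M [-0.01  0.02  0.02] w 0.0398 q7 0.9
turn(tool z) 0.001 then shift cm x,y,z(to .103) -0.07 -0.03 5.72
```

```bash

python3 -m pendant '{"offset":[[-0.05,0,1.6],[0,0,1.6],[0,0,1.55],[0,0,0],[0,0,0]],"angular":[[0,0,0],[0,0,0],[0,0,0],[0,0,0],[0,0,0]],"hand":[4,4,4,4,3]}' >/dev/null
python3 go.py D
python3 -m pendant '{"offset":[[0,0,0],[0,0,0],[0,0,0],[0,0,0],[0,0,0]],"angular":[[0,0,0],[0,0,0],[0,0,0],[0,0,0],[0,0,0]],"hand":[0.8,0.8,0.8,0.8,0.8]}' 60 >/dev/null
python3 go.py D
python3 -m pendant '{"offset":[[0,0,0],[0,0,0]],"angular":[[0,0,0.08],[0,0,0.07]],"hand":[0.8,0.8]}' >/dev/null; python3 go.py
python3 -m pendant '{"offset":[[0,0,0.02]],"angular":[[0,0,0.07]],"hand":[0.8]}'>/dev/null ; python3 go.py
python3 -m pendant '{"offset":[[0,0,0]],"angular":[[0,0,0.07]],"hand":[0.8]}'>/dev/null ; python3 go.py
python3 -m pendant '{"offset":[[0,0,0.01]],"angular":[[0,0,0.06]],"hand":[0.8]}'>/dev/null ; python3 go.py
```

```text
t 11.13 psi 45.26 pos [0.5255 0.024  0.1125] F [ 0.1 -0.4  0.2] M [ 0.02 -0.01  0.01] w 0.0309 q7 0.93
turn(tool z) 0.0 then shift cm x,y,z(to .103) -0.11 -0.06 0.95
t 11.55 psi 45.23 pos [0.5268 0.0235 0.1137] F [-0.2  3.9  6.2] M [ 0.96  0.13 -0.05] w 0.0108 q7 0.93
turn(tool z) 0.0 then shift cm x,y,z(to .103) 0.02 -0.11 1.07
t 11.72 psi 36.43 pos [0.5267 0.0234 0.1136] F [0.6 3.  5. ] M [0.86 0.11 0.02] w 0.0107 q7 0.82
t 11.8 psi 32.43 pos [0.5267 0.0234 0.1134] F [-1.5  3.5  8.3] M [ 0.86  0.25 -0.02] w 0.0107 q7 0.77
t 11.88 psi 28.41 pos [0.5266 0.0234 0.1134] F [-0.3  2.9  6.2] M [0.82 0.24 0.06] w 0.0107 q7 0.71
t 11.97 psi 25.0 pos [0.5266 0.0234 0.1133] F [-1.3  3.3  8. ] M [0.75 0.35 0.3 ] w 0.0108 q7 0.67
```

```bash

python3 -m pendant '{"offset":[[0,0,0]],"angular":[[0,0,0.06]],"hand":[0.8]}'>/dev/null ; python3 go.py
python3 -m pendant '{"offset":[[0,0,0]],"angular":[[0,0,0.06]],"hand":[0.8]}'>/dev/null ; python3 go.py
```

```text
t 12.05 psi 21.6 pos [0.5265 0.0234 0.1133] F [-1.8  2.9  9. ] M [0.73 0.29 0.36] w 0.0103 q7 0.63
t 12.13 psi 18.17 pos [0.5265 0.0234 0.1133] F [-1.   2.9  8. ] M [0.75 0.33 0.34] w 0.0104 q7 0.58
```

```bash

python3 -m pendant '{"offset":[[0,0,0],[0,0,0],[0,0,0],[0,0,0],[0,0,0]],"angular":[[0,0,0.09],[0,0,0.09],[0,0,0.09],[0,0,0],[0,0,0]],"hand":[0.8,0.8,0.8,0.8,0.8]}' >/dev/null; python3 go.py D
python3 -m pendant '{"offset":[[0,0,0],[0,0,0],[0,0,0],[0,0,-3],[0,0,-2]],"angular":[[0,0,0],[0,0,0],[0,0,0],[0,0,0],[0,0,0]],"hand":[4,4,4,4,4]}' >/dev/null
python3 -m pendant '{"offset":[[0,0,0],[0,0,0],[0,0,0],[0,0,0]],"angular":[[0,0,0.12],[0,0,0.12],[0,0,0],[0,0,0]],"hand":[4,4,4,4]}' >/dev/null; python3 go.py B -12
```

```text
t 12.55 psi 2.81 pos [0.5263 0.0234 0.1133] F [-1.1  2.7  9.3] M [0.72 0.47 0.03] w 0.0108 q7 0.38
turn(tool z) 0.0 then shift cm x,y,z(to .103) -0.05 -0.04 1.03
t 13.3 psi -10.74 pos [0.5259 0.0227 0.1623] F [ 0.5 -0.8  0.1] M [ 0.01 -0.02  0.  ] w 0.0399 q7 0.15
turn(tool z) 0.022 then shift cm x,y,z(to .103) 16.12 5.39 5.93
```

```bash

python3 -m pendant '{"offset":[[3.22,1.08,0],[3.22,1.08,0],[3.22,1.08,0],[3.22,1.08,0],[3.22,1.08,0]],"angular":[[0,0,0.022],[0,0,0],[0,0,0],[0,0,0],[0,0,0]],"hand":[4,4,4,4,4]}' >/dev/null
python3 -m pendant '{"offset":[[0,0,0],[0,0,0],[0,0,0]],"angular":[[0,0,0],[0,0,0],[0,0,0]],"hand":[4,4,4]}' >/dev/null
python3 go.py B -12
```

```text
t 13.97 psi -12.09 pos [0.6118 0.1681 0.162 ] F [ 0.2 -0.8  0.1] M [ 0.02  0.03 -0.02] w 0.04 q7 -0.1
turn(tool z) -0.002 then shift cm x,y,z(to .103) 0.11 0.0 5.9
```

```bash

python3 -m pendant '{"offset":[[0.13,0,1.65],[0,0,1.65],[0,0,1.6],[0,0,0],[0,0,0]],"angular":[[0,0,0],[0,0,0],[0,0,0],[0,0,0],[0,0,0]],"hand":[4,4,4,4,3]}' >/dev/null
python3 go.py B
python3 -m pendant '{"offset":[[0,0,0],[0,0,0],[0,0,0],[0,0,0],[0,0,0]],"angular":[[0,0,0],[0,0,0],[0,0,0],[0,0,0],[0,0,0]],"hand":[0.8,0.8,0.8,0.8,0.8]}' 60 >/dev/null
python3 go.py B
python3 -m pendant '{"offset":[[0,0,0],[0,0,0]],"angular":[[0,0,0.08],[0,0,0.07]],"hand":[0.8,0.8]}' >/dev/null; python3 go.py
python3 -m pendant '{"offset":[[0,0,0.02]],"angular":[[0,0,0.07]],"hand":[0.8]}'>/dev/null ; python3 go.py
python3 -m pendant '{"offset":[[0,0,0]],"angular":[[0,0,0.07]],"hand":[0.8]}'>/dev/null ; python3 go.py
python3 -m pendant '{"offset":[[0,0,0.01]],"angular":[[0,0,0.06]],"hand":[0.8]}'>/dev/null ; python3 go.py
```

```text
t 14.38 psi -12.26 pos [0.6119 0.1688 0.1134] F [ 0.2 -0.2  0.3] M [-0.04 -0.03 -0.08] w 0.0303 q7 -0.07
turn(tool z) 0.0 then shift cm x,y,z(to .103) 0.04 0.01 1.04
t 14.8 psi -12.23 pos [0.6132 0.1696 0.1148] F [-1.6 -1.5  6.9] M [-0.56  0.31  0.01] w 0.0104 q7 -0.07
turn(tool z) 0.0 then shift cm x,y,z(to .103) -0.07 -0.1 1.18
t 14.97 psi -21.02 pos [0.6131 0.1697 0.1146] F [-1.7 -1.9  6. ] M [-0.55  0.21  0.04] w 0.0104 q7 -0.19
t 15.05 psi -25.02 pos [0.6131 0.1697 0.1145] F [-1.3 -2.4  7.7] M [-0.57  0.39  0.32] w 0.0107 q7 -0.24
t 15.13 psi -29.0 pos [0.613  0.1698 0.1145] F [-1.4 -3.3  7.2] M [-0.58  0.46  0.38] w 0.0105 q7 -0.3
t 15.22 psi -32.44 pos [0.613  0.1698 0.1144] F [-2.9 -3.6  9.4] M [-0.64  0.52  0.34] w 0.0105 q7 -0.34
```

```bash

python3 -m pendant '{"offset":[[0,0,0],[0,0,0],[0,0,0],[0,0,0],[0,0,0]],"angular":[[0,0,0.09],[0,0,0.09],[0,0,0.08],[0,0,0],[0,0,0]],"hand":[0.8,0.8,0.8,0.8,0.8]}' >/dev/null; python3 go.py B
python3 -m pendant '{"offset":[[0,0,0],[0,0,0],[0,0,0],[0,0,-4],[0,0,-4]],"angular":[[0,0,0],[0,0,0],[0,0,0],[0,0,0],[0,0,0]],"hand":[4,4,4,4,4]}' >/dev/null
python3 -m pendant '{"offset":[[-3.4,2.2,0],[-3.4,2.2,0],[-3.4,2.2,0],[-3.4,2.2,0],[-3.4,2.2,0]],"angular":[[0,0,0],[0,0,0],[0,0,0],[0,0,0],[0,0,0]],"hand":[4,4,4,4,4]}' >/dev/null
python3 -m pendant '{"offset":[[-3.4,2.2,0],[-3.4,2.2,0],[-3.4,2.2,0],[-3.4,2.2,0],[0,0,0]],"angular":[[0,0,0],[0,0,0],[0,0,0],[0,0,0],[0,0,0]],"hand":[4,4,4,4,4]}' >/dev/null; python3 go.py B
python3 - <<'E'
from h import *
t=grab("top");s=grab("side");np.savez("t2.npz",**t);np.savez("s2.npz",**s)
a=cv2.resize(t["pixels"][163:248,240:325,::-1],(400,400),interpolation=cv2.INTER_CUBIC)
b=cv2.resize(s["pixels"][150:220,260:360,::-1],(400,280),interpolation=cv2.INTER_CUBIC)
cv2.imwrite("pics/n4.png",np.hstack([a,np.vstack([b,np.zeros((120,400,3),np.uint8)])]))
for f,c in(("s2",(.5695,.0985)),("t2",(.569,.0945))):
    for k,v in pointers(dict(np.load(f+".npz")),c).items(): print(f,k,v)
E
```

```text
t 15.63 psi -47.18 pos [0.6128 0.1699 0.1144] F [-3.2 -1.4  9. ] M [-0.51  0.64  0.12] w 0.0105 q7 -0.55
turn(tool z) 0.0 then shift cm x,y,z(to .103) -0.1 -0.0 1.14
t 16.88 psi -47.79 pos [ 0.5195 -0.1922  0.1946] F [ 0.4 -1.1  0.5] M [-0.04  0.04 -0.  ] w 0.0401 q7 -0.03
turn(tool z) 0.0 then shift cm x,y,z(to .103) 31.14 -20.55 9.16
s2 A [('ptr', 0.32, 3), ('yel', 0.6, 6), ('grn', 1.07, 2), ('red', 1.41, 2)]
s2 B [('ptr', None, 0), ('yel', 0.58, 4), ('grn', 1.39, 3), ('red', None, 0)]
s2 C [('ptr', 1.13, 45), ('yel', 0.13, 2), ('grn', None, 0), ('red', None, 0)]
s2 D [('ptr', 0.41, 32), ('yel', 0.28, 7), ('grn', 0.79, 6), ('red', 1.16, 4)]
t2 A [('ptr', 0.3, 1), ('yel', 0.49, 4), ('grn', 1.08, 3), ('red', 1.48, 2)]
t2 B [('ptr', None, 0), ('yel', 0.56, 1), ('grn', 1.0, 4), ('red', 1.45, 3)]
t2 C [('ptr', 0.49, 1), ('yel', 0.36, 1), ('grn', 1.07, 2), ('red', 1.5, 3)]
t2 D [('ptr', None, 0), ('yel', 0.46, 3), ('grn', 1.05, 3), ('red', 1.5, 3)]
```

View pics/n4.png

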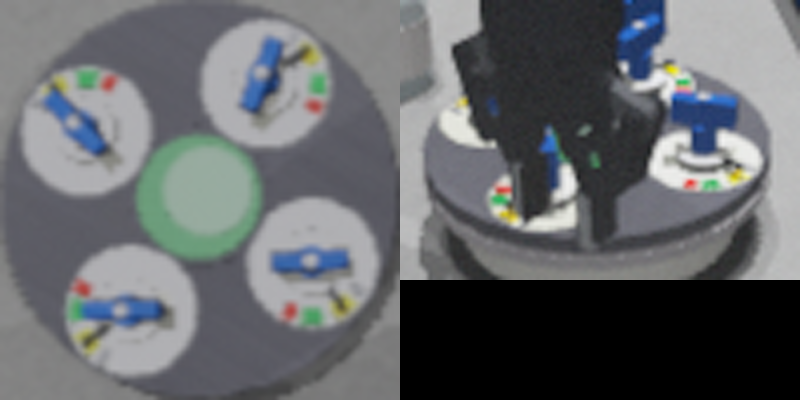

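```bash

python3 -m pendant '{"offset":[[0,0,0],[0,0,0],[0,0,0],[0,0,0],[0,0,0]],"angular":[[0,0,-0.12],[0,0,-0.12],[0,0,-0.12],[0,0,-0.12],[0,0,-0.12]],"hand":[4,4,4,4,4]}' >/dev/null
python3 -m pendant '{"offset":[[0,0,0],[0,0,0],[0,0,0],[0,0,0]],"angular":[[0,0,-0.12],[0,0,-0.12],[0,0,-0.04],[0,0,0]],"hand":[4,4,4,4]}' >/dev/null; python3 go.py D 2.8
```

```text
t 17.73 psi 3.51 pos [ 0.5235 -0.1812  0.1931] F [-0.2  1.  -0.3] M [ 0.04 -0.03 -0.01] w 0.0402 q7 0.67
turn(tool z) 0.012 then shift cm x,y,z(to .103) 20.36 1.24 9.01
```

```bash

python3 -m pendant '{"offset":[[4.07,0.25,0],[4.07,0.25,0],[4.07,0.25,0],[4.07,0.25,0],[4.07,0.25,0]],"angular":[[0,0,0.012],[0,0,0],[0,0,0],[0,0,0],[0,0,0]],"hand":[4,4,4,4,4]}' >/dev/null
python3 -m pendant '{"offset":[[0,0,1.5],[0,0,1.5],[0,0,0],[0,0,0]],"angular":[[0,0,0],[0,0,0],[0,0,0],[0,0,0]],"hand":[4,4,4,4]}' >/dev/null
python3 go.py D 2.8
```

```text
t 18.48 psi 2.56 pos [0.5252 0.0217 0.1629] F [ 0.1 -0.4  0.7] M [-0.05 -0.05  0.03] w 0.04 q7 0.31
turn(tool z) -0.004 then shift cm x,y,z(to .103) 0.11 0.07 5.99
```

```bash

python3 -m pendant '{"offset":[[0.13,0.1,1.65],[0,0,1.65],[0,0,1.6],[0,0,0],[0,0,0]],"angular":[[0,0,-0.004],[0,0,0],[0,0,0],[0,0,0],[0,0,0]],"hand":[4,4,4,4,3]}' >/dev/null
python3 go.py D
python3 -m pendant '{"offset":[[0,0,0],[0,0,0],[0,0,0],[0,0,0],[0,0,0]],"angular":[[0,0,0],[0,0,0],[0,0,0],[0,0,0],[0,0,0]],"hand":[0.8,0.8,0.8,0.8,0.8]}' 60 >/dev/null
python3 go.py D
python3 -m pendant '{"offset":[[0,0,0],[0,0,0],[0,0,0]],"angular":[[0,0,0.08],[0,0,0.08],[0,0,0.08]],"hand":[0.8,0.8,0.8]}' >/dev/null; python3 go.py
python3 -m pendant '{"offset":[[0,0,0],[0,0,0]],"angular":[[0,0,0.08],[0,0,0.08]],"hand":[0.8,0.8]}' >/dev/null; python3 go.py
```

```text
t 18.9 psi 2.71 pos [0.5267 0.0218 0.1147] F [0.2 0.1 0.6] M [-0.03  0.02 -0.01] w 0.0304 q7 0.36
turn(tool z) 0.0 then shift cm x,y,z(to .103) 0.11 -0.07 1.17
t 19.32 psi 2.78 pos [0.5268 0.0219 0.1156] F [-2.5 -0.4  6.6] M [-0.15  0.64  0.01] w 0.0105 q7 0.36
turn(tool z) 0.0 then shift cm x,y,z(to .103) 0.09 -0.08 1.26
t 19.57 psi -11.17 pos [0.5263 0.0219 0.1155] F [-5.6 -1.7  7.6] M [-0.36  1.09  0.38] w 0.0103 q7 0.18
t 19.73 psi -20.33 pos [0.526  0.022  0.1155] F [-6.7 -0.9  8.5] M [-0.33  1.41  0.44] w 0.0107 q7 0.06
```

```bash

python3 -m pendant '{"offset":[[0,0,0],[0,0,0],[0,0,0],[0,0,0],[0,0,0]],"angular":[[0,0,0.08],[0,0,0.08],[0,0,0.06],[0,0,0],[0,0,0]],"hand":[0.8,0.8,0.8,0.8,0.8]}' >/dev/null; python3 go.py D
python3 -m pendant '{"offset":[[0,0,0],[0,0,0],[0,0,0],[0,0,-3],[0,0,-2]],"angular":[[0,0,0],[0,0,0],[0,0,0],[0,0,0],[0,0,0]],"hand":[4,4,4,4,4]}' >/dev/null
python3 -m pendant '{"offset":[[0,0,0],[0,0,0],[0,0,0],[0,0,0]],"angular":[[0,0,0.12],[0,0,0.12],[0,0,0],[0,0,0]],"hand":[4,4,4,4]}' >/dev/null; python3 go.py B -47.2
```

```text
t 20.15 psi -32.75 pos [0.5255 0.0221 0.1154] F [-7.2 -1.  10.9] M [-0.23  1.69  0.17] w 0.0107 q7 -0.1
turn(tool z) 0.0 then shift cm x,y,z(to .103) 0.07 -0.0 1.24
t 20.9 psi -46.25 pos [0.5267 0.0224 0.1642] F [ 0.4 -0.5  0.6] M [ 0.01 -0.04  0.02] w 0.0399 q7 -0.34
turn(tool z) 0.017 then shift cm x,y,z(to .103) 16.24 -4.97 6.12
```

```bash

python3 -m pendant '{"offset":[[3.26,-1.0,0],[3.26,-1.0,0],[3.26,-1.0,0],[3.26,-1.0,0],[3.26,-1.0,0]],"angular":[[0,0,0.017],[0,0,0],[0,0,0],[0,0,0],[0,0,0]],"hand":[4,4,4,4,4]}' >/dev/null
python3 -m pendant '{"offset":[[0,0,0],[0,0,0],[0,0,0]],"angular":[[0,0,0],[0,0,0],[0,0,0]],"hand":[4,4,4]}' >/dev/null
python3 go.py B -47.2
```

```text
t 21.57 psi -47.33 pos [0.612  0.1688 0.1638] F [-0.7 -0.5  0.3] M [-0.01 -0.01 -0.03] w 0.0399 q7 -0.6
turn(tool z) -0.002 then shift cm x,y,z(to .103) 0.03 -0.03 6.08
```

```bash

python3 -m pendant '{"offset":[[0.07,0,1.65],[0,0,1.65],[0,0,1.65],[0,0,0],[0,0,0]],"angular":[[0,0,0],[0,0,0],[0,0,0],[0,0,0],[0,0,0]],"hand":[4,4,4,4,3]}' >/dev/null
python3 go.py B
python3 -m pendant '{"offset":[[0,0,0],[0,0,0],[0,0,0],[0,0,0],[0,0,0]],"angular":[[0,0,0],[0,0,0],[0,0,0],[0,0,0],[0,0,0]],"hand":[0.8,0.8,0.8,0.8,0.8]}' 60 >/dev/null
python3 go.py B
python3 -m pendant '{"offset":[[0,0,0],[0,0,0],[0,0,0]],"angular":[[0,0,0.08],[0,0,0.08],[0,0,0.08]],"hand":[0.8,0.8,0.8]}' >/dev/null; python3 go.py
python3 -m pendant '{"offset":[[0,0,0],[0,0,0]],"angular":[[0,0,0.08],[0,0,0.08]],"hand":[0.8,0.8]}' >/dev/null; python3 go.py
```

```text
t 21.98 psi -47.5 pos [0.6122 0.1687 0.1147] F [-1.1  0.2  1.2] M [ 0.03 -0.02  0.04] w 0.0306 q7 -0.56
turn(tool z) 0.0 then shift cm x,y,z(to .103) 0.02 -0.05 1.17
t 22.4 psi -47.43 pos [0.6131 0.1698 0.1161] F [-2.2  0.2  6.9] M [-0.17  0.61  0.11] w 0.0103 q7 -0.56
turn(tool z) 0.0 then shift cm x,y,z(to .103) -0.11 -0.03 1.31
t 22.65 psi -61.38 pos [0.613  0.1699 0.1161] F [-3.5 -1.1  6.3] M [-0.2   0.74  0.32] w 0.0109 q7 -0.75
t 22.82 psi -70.54 pos [0.613  0.17   0.1161] F [-2.5 -1.1  5.9] M [-0.19  0.79  0.31] w 0.0108 q7 -0.88
```

Finish B, then rotate for C (ψ ≈ 0).

```bash

python3 -m pendant '{"offset":[[0,0,0],[0,0,0],[0,0,0],[0,0,0],[0,0,0]],"angular":[[0,0,0.08],[0,0,0.08],[0,0,0.06],[0,0,0],[0,0,0]],"hand":[0.8,0.8,0.8,0.8,0.8]}' >/dev/null; python3 go.py B
python3 -m pendant '{"offset":[[0,0,0],[0,0,0],[0,0,0],[0,0,-3],[0,0,-2]],"angular":[[0,0,0],[0,0,0],[0,0,0],[0,0,0],[0,0,0]],"hand":[4,4,4,4,4]}' >/dev/null
python3 -m pendant '{"offset":[[0,0,0],[0,0,0],[0,0,0],[0,0,0],[0,0,0]],"angular":[[0,0,-0.12],[0,0,-0.12],[0,0,-0.12],[0,0,-0.12],[0,0,-0.12]],"hand":[4,4,4,4,4]}' >/dev/null
python3 -m pendant '{"offset":[[0,0,0],[0,0,0],[0,0,0],[0,0,0],[0,0,0]],"angular":[[0,0,-0.12],[0,0,-0.12],[0,0,-0.12],[0,0,-0.12],[0,0,-0.12]],"hand":[4,4,4,4,4]}' >/dev/null
python3 -m pendant '{"offset":[[0,0,0],[0,0,0],[0,0,0],[0,0,0]],"angular":[[0,0,-0.12],[0,0,-0.12],[0,0,0],[0,0,0]],"hand":[4,4,4,4]}' >/dev/null; python3 go.py C -0.3
```

```text
t 23.23 psi -82.95 pos [0.6129 0.1701 0.116 ] F [-3.4 -0.1  7.6] M [-0.14  0.88  0.17] w 0.0103 q7 -1.06
turn(tool z) 0.0 then shift cm x,y,z(to .103) -0.09 0.08 1.3
t 24.82 psi -0.69 pos [0.613  0.1699 0.1649] F [ 0.7 -0.2 -0.5] M [-0.03 -0.04 -0.02] w 0.0401 q7 0.05
turn(tool z) -0.007 then shift cm x,y,z(to .103) -3.14 -11.71 6.19
```

```bash

python3 -m pendant '{"offset":[[-0.78,-2.91,0],[-0.78,-2.91,0],[-0.78,-2.91,0],[-0.78,-2.91,0],[0,0,0]],"angular":[[0,0,-0.007],[0,0,0],[0,0,0],[0,0,0],[0,0,0]],"hand":[4,4,4,4,4]}' >/dev/null
python3 -m pendant '{"offset":[[0,0,0],[0,0,0]],"angular":[[0,0,0],[0,0,0]],"hand":[4,4]}' >/dev/null
python3 go.py C -0.3
```

```text
t 25.4 psi -0.18 pos [0.4972 0.1397 0.165 ] F [-0.4  1.3 -0.8] M [-0.05 -0.06 -0.02] w 0.04 q7 0.07
turn(tool z) 0.002 then shift cm x,y,z(to .103) -0.06 -0.14 6.2
```

```bash

python3 -m pendant '{"offset":[[-0.03,-0.06,1.65],[0,0,1.65],[0,0,1.7],[0,0,0],[0,0,0]],"angular":[[0,0,0],[0,0,0],[0,0,0],[0,0,0],[0,0,0]],"hand":[4,4,4,4,3]}' >/dev/null
python3 go.py C
python3 -m pendant '{"offset":[[0,0,0],[0,0,0],[0,0,0],[0,0,0],[0,0,0]],"angular":[[0,0,0],[0,0,0],[0,0,0],[0,0,0],[0,0,0]],"hand":[0.8,0.8,0.8,0.8,0.8]}' 60 >/dev/null
python3 go.py C
python3 -m pendant '{"offset":[[0,0,0],[0,0,0],[0,0,0]],"angular":[[0,0,0.08],[0,0,0.08],[0,0,0.08]],"hand":[0.8,0.8,0.8]}' >/dev/null; python3 go.py
python3 -m pendant '{"offset":[[0,0,0],[0,0,0]],"angular":[[0,0,0.08],[0,0,0.08]],"hand":[0.8,0.8]}' >/dev/null; python3 go.py
```

```text
t 25.82 psi -0.14 pos [0.4963 0.1388 0.1142] F [ 0.9 -0.1  0.3] M [-0.03 -0.03  0.07] w 0.0303 q7 0.13
turn(tool z) 0.0 then shift cm x,y,z(to .103) 0.03 -0.05 1.12
t 26.23 psi -0.06 pos [0.4968 0.139  0.1155] F [ 2.  -1.3  5.1] M [-0.2  -0.37  0.18] w 0.0105 q7 0.13
turn(tool z) 0.0 then shift cm x,y,z(to .103) 0.01 -0.1 1.25
t 26.48 psi -14.01 pos [0.4964 0.139  0.1154] F [-0.6 -0.9  5.7] M [-0.17  0.02  0.33] w 0.0109 q7 -0.05
t 26.65 psi -23.17 pos [0.4961 0.1391 0.1154] F [ 0.2 -0.2  8. ] M [-0.12  0.25  0.36] w 0.0105 q7 -0.17
```

```bash

python3 -m pendant '{"offset":[[0,0,0],[0,0,0],[0,0,0],[0,0,0],[0,0,0]],"angular":[[0,0,0.08],[0,0,0.08],[0,0,0.06],[0,0,0],[0,0,0]],"hand":[0.8,0.8,0.8,0.8,0.8]}' >/dev/null; python3 go.py C
python3 -m pendant '{"offset":[[0,0,0],[0,0,0],[0,0,0],[0,0,-3],[0,0,-2]],"angular":[[0,0,0],[0,0,0],[0,0,0],[0,0,0],[0,0,0]],"hand":[4,4,4,4,4]}' >/dev/null
python3 -m pendant '{"offset":[[0,0,0],[0,0,0],[0,0,0],[0,0,0],[0,0,0]],"angular":[[0,0,-0.12],[0,0,-0.12],[0,0,-0.12],[0,0,-0.12],[0,0,-0.12]],"hand":[4,4,4,4,4]}' >/dev/null
python3 -m pendant '{"offset":[[0,0,0],[0,0,0],[0,0,0],[0,0,0],[0,0,0]],"angular":[[0,0,-0.12],[0,0,-0.12],[0,0,-0.12],[0,0,-0.12],[0,0,-0.12]],"hand":[4,4,4,4,4]}' >/dev/null
python3 -m pendant '{"offset":[[0,0,0],[0,0,0],[0,0,0],[0,0,0],[0,0,0]],"angular":[[0,0,-0.12],[0,0,-0.12],[0,0,-0.12],[0,0,-0.12],[0,0,-0.05]],"hand":[4,4,4,4,4]}' >/dev/null
python3 -m pendant '{"offset":[[0,0,0],[0,0,0]],"angular":[[0,0,0],[0,0,0]],"hand":[4,4]}' >/dev/null; python3 go.py A 62.9
```

```text
t 27.07 psi -35.58 pos [0.4958 0.1393 0.1154] F [-2.3  0.3  8.4] M [0.   0.45 0.14] w 0.0102 q7 -0.33
turn(tool z) 0.0 then shift cm x,y,z(to .103) -0.02 0.01 1.24
t 28.9 psi 63.4 pos [0.4957 0.1388 0.1646] F [-0.1  0.7  0.1] M [ 0.01 -0.05 -0.01] w 0.0404 q7 0.95
turn(tool z) 0.009 then shift cm x,y,z(to .103) -16.95 -0.97 6.16
```

```bash

python3 -m pendant '{"offset":[[-3.39,-0.18,0],[-3.39,-0.18,0],[-3.39,-0.18,0],[-3.39,-0.18,0],[-3.39,-0.18,0]],"angular":[[0,0,0.009],[0,0,0],[0,0,0],[0,0,0],[0,0,0]],"hand":[4,4,4,4,4]}' >/dev/null
python3 -m pendant '{"offset":[[0,0,0],[0,0,0],[0,0,0]],"angular":[[0,0,0],[0,0,0],[0,0,0]],"hand":[4,4,4]}' >/dev/null
python3 go.py A 62.9
```

```text
t 29.57 psi 62.94 pos [0.6423 0.0546 0.1641] F [-0.2  0.2 -0.2] M [-0.02 -0.    0.02] w 0.0403 q7 1.14
turn(tool z) 0.001 then shift cm x,y,z(to .103) -0.07 -0.16 6.11
```

```bash

python3 -m pendant '{"offset":[[-0.05,-0.08,1.65],[0,0,1.65],[0,0,1.65],[0,0,0],[0,0,0]],"angular":[[0,0,0],[0,0,0],[0,0,0],[0,0,0],[0,0,0]],"hand":[4,4,4,4,3]}' >/dev/null
python3 go.py A
python3 -m pendant '{"offset":[[0,0,0],[0,0,0],[0,0,0],[0,0,0],[0,0,0]],"angular":[[0,0,0],[0,0,0],[0,0,0],[0,0,0],[0,0,0]],"hand":[0.8,0.8,0.8,0.8,0.8]}' 60 >/dev/null
python3 go.py A
python3 -m pendant '{"offset":[[0,0,0],[0,0,0],[0,0,0]],"angular":[[0,0,0.08],[0,0,0.08],[0,0,0.08]],"hand":[0.8,0.8,0.8]}' >/dev/null; python3 go.py
python3 -m pendant '{"offset":[[0,0,0],[0,0,0]],"angular":[[0,0,0.08],[0,0,0.08]],"hand":[0.8,0.8]}' >/dev/null; python3 go.py
```

```text
t 29.98 psi 63.07 pos [0.6418 0.0545 0.1149] F [-0.2  0.6  0.4] M [ 0.05 -0.01  0.02] w 0.0306 q7 1.16
turn(tool z) 0.0 then shift cm x,y,z(to .103) -0.11 -0.12 1.19
t 30.4 psi 63.05 pos [0.6433 0.0537 0.1164] F [-2.2 -0.6  7.3] M [0.14 0.58 0.25] w 0.0105 q7 1.17
turn(tool z) 0.0 then shift cm x,y,z(to .103) 0.06 -0.12 1.34
t 30.65 psi 49.07 pos [0.6433 0.0536 0.1164] F [-2.6  1.1  7.5] M [0.13 0.68 0.36] w 0.0107 q7 0.97
t 30.82 psi 39.91 pos [0.6432 0.0536 0.1164] F [-2.5  0.8  6.5] M [0.1  0.76 0.36] w 0.0107 q7 0.85
```

```bash

python3 -m pendant '{"offset":[[0,0,0],[0,0,0],[0,0,0],[0,0,0],[0,0,0]],"angular":[[0,0,0.08],[0,0,0.08],[0,0,0.07],[0,0,0],[0,0,0]],"hand":[0.8,0.8,0.8,0.8,0.8]}' >/dev/null; python3 go.py A
python3 -m pendant '{"offset":[[0,0,0],[0,0,0],[0,0,0],[0,0,-4],[0,0,-4]],"angular":[[0,0,0],[0,0,0],[0,0,0],[0,0,0],[0,0,0]],"hand":[4,4,4,4,4]}' >/dev/null
python3 -m pendant '{"offset":[[0,0,-4],[0,0,-3],[4.04,-0.69,0],[4.04,-0.69,0],[4.04,-0.69,0]],"angular":[[0,0,0],[0,0,0],[0,0,0],[0,0,0],[0,0,0]],"hand":[4,4,4,4,4]}' >/dev/null
python3 -m pendant '{"offset":[[4.04,-0.69,0],[4.04,-0.69,0],[4.04,-0.69,0],[4.04,-0.69,0],[4.04,-0.69,0]],"angular":[[0,0,0],[0,0,0],[0,0,0],[0,0,0],[0,0,0]],"hand":[4,4,4,4,4]}' >/dev/null
python3 -m pendant '{"offset":[[4.04,-0.69,0],[4.04,-0.69,0],[4.04,-0.69,0],[0,0,0],[0,0,0]],"angular":[[0,0,0],[0,0,0],[0,0,0],[0,0,0],[0,0,0]],"hand":[4,4,4,4,4]}' >/dev/null; python3 go.py A
python3 - <<'E'
from h import *
t=grab("top");s=grab("side");np.savez("t3.npz",**t);np.savez("s3.npz",**s)
a=cv2.resize(t["pixels"][163:248,240:325,::-1],(400,400),interpolation=cv2.INTER_CUBIC)
b=cv2.resize(s["pixels"][150:220,260:360,::-1],(400,280),interpolation=cv2.INTER_CUBIC)
cv2.imwrite("pics/n5.png",np.hstack([a,np.vstack([b,np.zeros((120,400,3),np.uint8)])]))
for f,c in(("s3",(.5695,.0985)),("t3",(.569,.0945))):
    for k,v in pointers(dict(np.load(f+".npz")),c).items(): print(f,k,v)
E
```

```text
t 31.23 psi 26.91 pos [0.6432 0.0535 0.1164] F [-2.6  1.   6.8] M [0.11 0.74 0.23] w 0.0101 q7 0.67
turn(tool z) 0.0 then shift cm x,y,z(to .103) -0.01 -0.12 1.34
t 32.9 psi 27.24 pos [0.372  0.4176 0.2648] F [ 1.1 -1.5  0.2] M [-0.09 -0.01 -0.01] w 0.0405 q7 -0.19
turn(tool z) 0.0 then shift cm x,y,z(to .103) -44.79 7.33 16.18
s3 A [('ptr', 1.06, 7), ('yel', 0.62, 6), ('grn', 1.04, 1), ('red', 1.41, 2)]
s3 B [('ptr', 0.95, 1), ('yel', 0.67, 3), ('grn', 1.39, 1), ('red', None, 0)]
s3 C [('ptr', None, 0), ('yel', 0.13, 2), ('grn', None, 0), ('red', None, 0)]
s3 D [('ptr', 1.15, 5), ('yel', 0.27, 8), ('grn', 0.87, 5), ('red', None, 0)]
t3 A [('ptr', 1.01, 5), ('yel', 0.46, 5), ('grn', 1.11, 1), ('red', 1.48, 2)]
t3 B [('ptr', 1.02, 4), ('yel', 0.35, 3), ('grn', None, 0), ('red', 1.47, 4)]
t3 C [('ptr', None, 0), ('yel', 0.45, 5), ('grn', None, 0), ('red', 1.48, 3)]
t3 D [('ptr', 1.08, 1), ('yel', 0.45, 4), ('grn', 0.99, 1), ('red', 1.5, 3)]
```

View pics/n5.png

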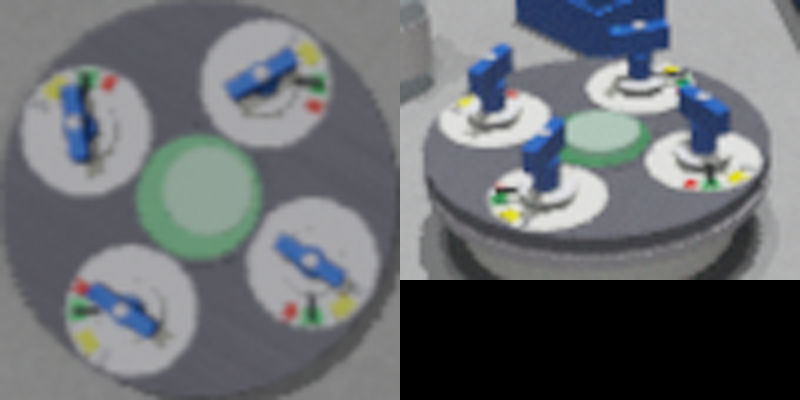

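```bash
python3 -c "
import numpy as np,cv2
a,b=[np.load(f)['pixels'].astype(int) for f in('top0.npz','t3.npz')]
for n,(u,v) in dict(dish=(282,206),tipbox=(178,197),media=(200,255),beaker=(434,176),spare=(420,263),oring=(464,221),driver=(377,143)).items(): print(n,abs(a-b)[v-14:v+14,u-14:u+14].mean().round(1))
from cell import ticket;print(ticket.hand_in())"
```

```text
dish 3.9
tipbox 2.5
media 6.3
beaker 3.5
spare 3.6
oring 3.7
driver 3.6
the job is handed in; nothing more can be done
None
```

The cover is tightened and the job is handed in, at about 33 s of the 72 s allowed. I named the knobs A to D going round the cover, so A–C and B–D are the opposite pairs.

**First pass, order A, C, D, B:** I found where each knob bit from the jump in wrist torque, from about 0.03 to 0.3 N m. I then turned each about 0.42 rad past that point. The pictures showed A, C and D in yellow. B's pointer was hidden under its own bar, so I relied on torque and turn angle for that one.

**Second pass, order D, B, C, A:** I turned each knob about 0.63 rad further, to roughly 1.05 rad. No knob was ever turned back, so all should still be tight. I did not measure the bar heights directly.

**Last checks:**
- **Pointers:** The top view shows all four near the middle of green. It measured 1.01 rad for A, 1.02 for B and 1.08 for D. C gave no reading, but its pointer is visibly in green. The side view read A 1.06, B 0.95 and D 1.15. It looks at an angle to the raised collar, so its angles are less reliable.
- **Clear of the bench:** The gripper is open and well away from everything.
- **Bystanders:** Comparing top views from before and after shows nothing moved. The media bottle's patch differs slightly more than the rest, 6.3 against 2.5–3.9. I put that down to the arm's shadow but did not check it further.

My first grasp of A sat too low, because the jaws stopped at 16 mm instead of about 11 mm. I regripped 6 mm higher before turning, and after that it turned normally.

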